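Seat the proud horn stake in its keyed base

TASK

Two small steel horn stakes stand in keyed bases screwed to the bench. One is fully home; the other was dropped in with the flat of its shank off the key in the bore, so it stands proud of its base, its horn pointing away to one side. Take the proud stake by its head and turn it until its horn points over the key screw of its base and it drops fully home with its collar on the base, then let go of it; leave the other stake seated as it is.

Things in the scene. Friction and masses are not known exactly. Their poses are not given: they have to be found in the camera images.
- proud_stake_head (a point): Centre of the head of the stake to seat (loose, steel, 0.35 kg), on the shank's axis; grip here. Head: a bar 22 mm wide (y) and 22 mm high, straight from x=-16 to +30 mm, tapering into a horn to x=-50 mm (horn points along -x). z is up. Round neck 18 mm below the bar. At the start 50 mm above base_a_seat, yaw 37 to 75 deg anticlockwise (from above) of the base's; turn it clockwise.
- proud_stake_collar (a point): Same stake, same axes: centre of the underside of its collar (38 mm across, 7 mm thick), 33 mm below the head's centre. Below it the shank, 26 mm round, 53 mm long, with a flat all along its -x (horn) side, 5 mm from the axis. At the start the shank stands upright in the bore, its foot on the key, the collar 17 mm above base_a_seat; seated, it rests on it.
- base_a_seat (a point): Centre of the bore's mouth in the flat top of the proud stake's base, 60 mm above the bench. Fixed grey round socket, 62 mm across (foot 88 mm). z up; -x points to its lug with the dark key screw, 53 mm out, below the top; a dark mark on the top shows that side too. Bore 28 mm, with a key on its -x side, 36 mm down. The stake is home when its x axis has this one's direction.
- base_a_key (a point): Point in the bore at the middle of the key's top, 36 mm below base_a_seat and 11 mm to its -x side. The key's face is 7 mm from the bore's axis. The stake drops 17 mm by its own weight, or under a light push, once its heading is within about 10 deg of the base's; otherwise the key holds it up.
- home_stake_head (a point): Centre of the head of the other stake, alike in shape, size and axes, already fully home in a like base (head's centre 93 mm above the bench, horn over its key screw). Leave it so.

How it is judged:
At the end, for the whole second after the job is handed in: The proud stake has dropped home in its base: its head centre 33 mm (within 4 mm) above the base's top face and within 10 mm of the bore's axis, upright within 6 degrees, its horn within 20 degrees of the key screw's direction; the other stake's head is within 10 mm of where it was (z of proud_stake_head in the frame of base_a_seat between 0.029 and 0.037 m and horizontal distance between proud_stake_head and base_a_seat below 0.01 m and angle between the x axis of proud_stake_head and the x axis of base_a_seat, either way round below 0.35 rad and angle between proud_stake_head's own z axis and vertical below 0.1 rad and distance of home_stake_head from where it was at the start of the episode below 0.01 m); the robot touches nothing.
It fails at once if the other stake is pulled out of its base or knocked about (distance of home_stake_head from where it was at the start of the episode above 0.015 m).
It also fails if it takes over 29 s, if anything falls off the work surface, if the arm or the gripper's body presses on something with over 40 N, if the wrist force passes 120 N, or if a joint passes its speed limit or range.

ROBOT

A 6-joint arm with a two-finger parallel gripper is mounted at the origin on a cart in front of the work surface, level with it; the furniture and walls round the work are solid. World frame = base frame: x ahead of the robot, y to its left, z up, the work surface at z = 0. Lengths are in m, angles in rad, forces in N, time in s.
With the tool pointing down it reaches from about 0.25 to 0.725 m from the base axis. Payload 9.7 kg.
Tool frame: the origin (TCP) lies on the centre line of the jaws, within the pads' length; the fingertips stand 25 mm ahead of it and the grasp point (between the pads) lies 6 mm ahead of it; z points along the fingers, y is the direction in which the jaws open and shut (so a half turn about z gives the same grasp; the last joint's range is limited). The gripper opens to 85 mm and grips with 20 to 120 N. Pads are 22 mm wide; open, the fingers measure 114 mm over their backs; the gripper's body (76 mm by 85 mm) begins 54 mm behind the grasp point. The pads swing forward as they close: fully open they stand 13 mm farther back than shut.
Start: joints at [-1.276, 0.087, 0.176, 1.66, 0, 1.571], TCP at [0.16, -0.526, 0.256] pointing down, gripper open.
Joint ranges: [-3.13, 3.13], [-0.85, 1.81], [-1.15, 1.24], [-2.2, 2.28], [-1.44, 1.52], [-3.14, 3.14]. Speed limits (rad/s): [2.22, 2.22, 2.57, 3.14, 3.14, 3.14].

INTERFACE

Orientations are given as a unit quaternion [x, y, z, w].
In Python, from plant import sensors, vision, workorder gives the robot as it stands.
- The arm moves only by the shell command python3 -m jog 'ROWS' [OPENING]. ROWS is text: rows parted by semicolons, each of 6 numbers parted by spaces: the shift along the world's x, y, z normalised to -1 to 1, where 1 is 0.75 m, then the turn, a rotation vector about the world's x, y, z normalised to -1 to 1, where 1 is pi rad. A call has 1 to 10 rows; each row is the pose to reach, as a shift and turn from the pose measured when the call began, turning the shorter way round; what a row does not reach only later rows make up. A row lasts 1/12 s, in which the tool goes at most 41.7 mm and 7.16 degrees, less where a joint would pass 70% of its speed; a pose out of reach is approached as far as the arm can. A call with a number of a shift or a turn outside -1 to 1 is refused whole. A call with a gripper value outside its range is refused whole. OPENING is the closure, from -1 (fully open) to 1 (shut), set as the call begins (- or left out, the last holds). The fingers move at their own pace and stop on an object; the grip force is fixed at half the most. Time passes only in rows, so rows that repeat a pose let the fingers close. It gives the time, the measured TCP pose, the force and the opening at its end, in the units of the state.
- sensors.observe(): the state, without advancing time (a new reading comes with each control period).
- vision.get_image(name): name is "scene" or "top"; returns a dict with "frame" (420x560x3 uint8, blue, green, red), "range_z" (420x560 float32, m along the optical axis (not along the pixel's ray), 0 where there is no reading), "K" (3x3 intrinsics, pixels), "k1" (the pictures are not rectified: a ray, as slopes to the right and down, at radius r is drawn at 1 + k1 r^2 times it, then the intrinsics apply), "R" (3x3) and "t" (3): a world point X has camera coordinates R X + t. Camera axes: x right, y down, z forward; pixel columns grow to the right and rows downward; lengths in m; the calibration is good to about 2 mm. A picture is of the moment at which its call begins.
- workorder.job_done(): hands the job in, once; it reports no verdict.
Trained networks look in a picture, given as the dict that the camera call returned (one of the last four; its "shot" number tells which), for a name from the list of things; names that differ only in an ending like _2 or _b are one class to them, and where a whole thing is asked for, a point or a joint stands for the part that bears it (a point fixed in the world has none). Each returns a list of dicts, best first, with "conf" (0 to 1); they miss things now and then, are a little off and sometimes report something else, mostly with a low value. They report only what shows in the picture. A call takes as long as a camera call.
- vision.recognise(picture, target): "location" ([column, row] as shares, 0 to 1, of the picture: columns of its width, rows of its height, amid what is visible of it).
- vision.masks_of(picture, target): "pixels" (420x560 bool, what is visible of it) and "location" ([column, row] as shares, 0 to 1, of the picture: columns of its width, rows of its height, amid what is visible of it).
The state is a dict: "t": time; "joint_positions": joint angles; "qd": joint speeds; "effort": joint torques, N m; "position": TCP position; "orientation": TCP orientation; "wrist_force": force on the tool from outside, world axes, zero at the start; "wrist_torque": the same for the moment, N m; "grip_width": opening from 0.0 (shut) to 1.0 (fully open).
Only numpy, scipy, OpenCV 4.12 (cv2) and the standard library are available. Lean on these libraries where they do the work, as an engineer would, in place of code of your own. Each camera call takes 0.05 s, during which the arm holds its last target.

## Working session

There is one attempt and no reset: what is moved stays moved. The work goes in short steps, Python scripts to look and compute and a shell command to move; the robot and the scene stay as the last step left them, time stands still between calls to the robot, and variables do not carry over. Pictures are saved under pics/ and viewed, and the job is handed in when it is done.

```bash
mkdir -p pics; ls; cat > h.py <<'E'
import numpy as np, cv2
from plant import sensors, vision, workorder
def ray2world(p,u,v,z):
    K=np.array(p["K"]);d=np.array([[(u-K[0,2])/K[0,0],(v-K[1,2])/K[1,1]]])
    x,y=cv2.undistortPoints(np.array([[[u,v]]],float),K,np.array([p["k1"],0,0,0.]))[0,0]
    R=np.array(p["R"]);t=np.array(p["t"])
    return R,t,np.array([x,y,1.])
def depth_pt(p,u,v,z=None):
    z=p["range_z"][int(round(v)),int(round(u))] if z is None else z
    R,t,d=ray2world(p,u,v,z); return R.T@(d*z-t)
def plane_pt(p,u,v,h):
    R,t,d=ray2world(p,u,v,0); c=-R.T@t; w=R.T@d; return c+w*(h-c[2])/w[2]
def cloud(p):
    K=np.array(p["K"]);v,u=np.mgrid[0:420,0:560]
    xy=cv2.undistortPoints(np.stack([u.ravel(),v.ravel()],1).astype(float)[:,None],K,np.array([p["k1"],0,0,0.]))[:,0]
    z=p["range_z"].ravel(); X=np.c_[xy*z[:,None],z]
    return ((X-np.array(p["t"]))@np.array(p["R"])).reshape(420,560,3)
E
python3 - <<'E'
from h import *
s=sensors.observe();print(s)
for n in("scene","top"):
    p=vision.get_image(n);cv2.imwrite(f"pics/{n}0.png",p["frame"])
    print(n,p["K"],p["k1"],-np.array(p["R"]).T@p["t"])
    for t in("proud_stake_head","home_stake_head","base_a_seat","proud_stake_collar","base_a_key"):
        for r in vision.masks_of(p,t)[:3]:
            m=r["pixels"];c=cloud(p)[m&(p["range_z"]>0)]
            print(t,round(r["conf"],2),np.array(r["location"])*[560,420],m.sum(),np.median(c,0).round(3) if len(c) else None, c.max(0).round(3) if len(c) else None)
E
```

```text
pics
{'t': 0.0, 'joint_positions': array([-1.27600284e+00,  8.74603102e-02,  1.75137841e-01,  1.65976762e+00,
        1.00448033e-06,  1.57077839e+00]), 'qd': array([-6.59782147e-05, -1.72236144e-03, -2.74684273e-04,  3.71333127e-04,
        1.57320953e-03,  5.42054628e-04]), 'effort': array([-1.64206026e-04, -5.20390177e+01,  4.64805830e+01,  1.64685101e-02,
       -2.41159540e-05, -7.62905302e-06]), 'position': array([ 0.15974568, -0.52610021,  0.2555848 ]), 'orientation': array([ 9.89155229e-01,  1.46872441e-01, -9.45009406e-05, -6.39942663e-04]), 'wrist_force': array([-3.04226206e-01,  6.89575946e-01, -5.67614088e-04]), 'wrist_torque': array([ 0.00651419, -0.00085201, -0.02450707]), 'grip_width': 1.0000817380652354}
scene [[522.72556293   0.         285.97642425]
 [  0.         522.72556293 211.64406844]
 [  0.           0.           1.        ]] -0.14127763148725594 [-0.08785078  0.6149372   0.44026824]
proud_stake_head 0.78 [320.096 229.908] 1365 [0.436 0.2   0.107] [0.607 0.226 0.122]
home_stake_head 0.67 [263.592 197.316] 496 [0.633 0.18  0.091] [0.75  0.191 0.105]
base_a_seat 0.78 [320.712 279.804] 2474 [0.418 0.212 0.034] [0.479 0.24  0.061]
proud_stake_collar 0.92 [320.88 229.11] 1374 [0.436 0.2   0.108] [0.648 0.226 0.122]
base_a_key 0.72 [319.816 283.794] 2540 [0.419 0.212 0.034] [0.534 0.24  0.079]
base_a_key 0.44 [319.48  229.698] 1337 [0.436 0.2   0.108] [0.607 0.226 0.122]
top [[427.2944926    0.         275.42808988]
 [  0.         427.2944926  207.62911394]
 [  0.           0.           1.        ]] -0.09457354421115187 [0.384129   0.21800298 0.94172872]
home_stake_head 0.81 [275.8   172.914] 429 [0.638 0.171 0.103] [0.691 0.188 0.109]
base_a_seat 0.95 [277.704 278.418] 813 [0.426 0.199 0.016] [0.487 0.238 0.063]
proud_stake_collar 0.84 [282.576 268.212] 500 [0.441 0.194 0.119] [0.477 0.223 0.125]
base_a_key 0.72 [283.304 276.906] 878 [0.427 0.198 0.016] [0.488 0.24  0.121]
```

```bash
python3 - <<'E'
import cv2
a=cv2.imread("pics/top0.png");cv2.imwrite("pics/topc.png",cv2.resize(a[130:340,180:400],None,fx=2.7,fy=2.7,interpolation=cv2.INTER_CUBIC))
E
```

```text
(no output)
```

View pics/top0.png

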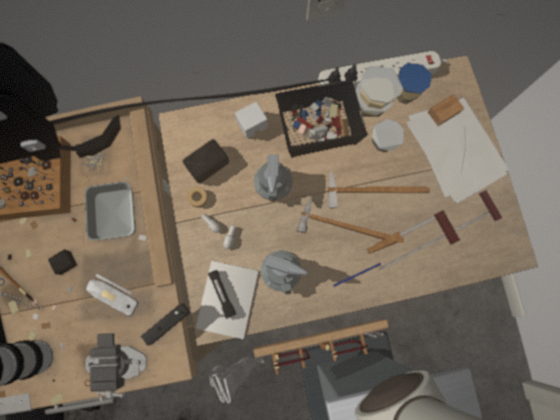

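View pics/scene0.png

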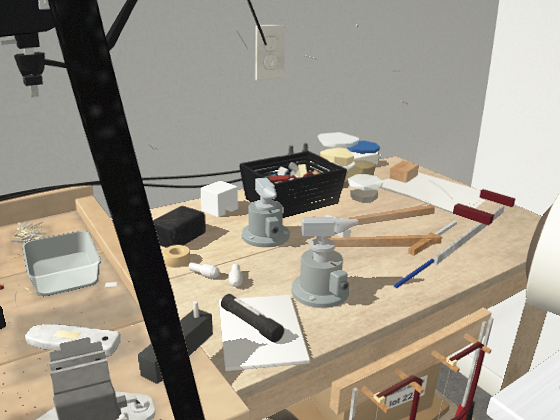

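View pics/topc.png

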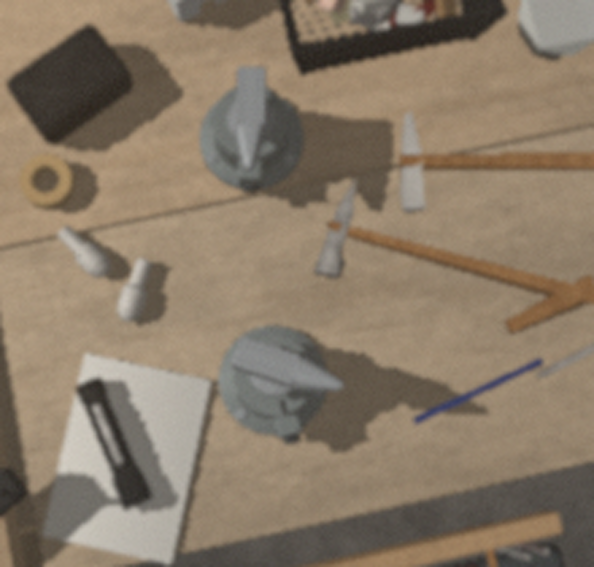

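```bash
python3 - <<'E'
from h import *
p=vision.get_image("top");C=cloud(p);ok=p["range_z"]>0
ax=lambda v:np.degrees(np.arctan2(v[1],v[0])).round(1)
for name,u0,v0,zh in(("proud",283,270,0.11),("home",272,182,0.093)):
    w=np.zeros((420,560),bool);w[v0-45:v0+45,u0-45:u0+45]=1
    m=w&ok&(C[...,2]>zh-0.002)&(C[...,2]<zh+.025)
    P=C[m]; print(name,len(P),P[:,2].min(),np.median(P[:,2]))
    cv2.imwrite("pics/m_%s.png"%name,m.astype(np.uint8)*255)
    _,(a,b),th=0,*[0,0][:0],*[(0,0),0] if 0 else (0,(0,0),0)
    ctr=P.mean(0);U,S,V=np.linalg.svd((P-ctr)[:,:2],full_matrices=False)
    q=(P-ctr)[:,:2]@V.T;print(" centroid",ctr.round(4),"axis",ax(V[0]),"span",q.min(0).round(4),q.max(0).round(4))
    m=w&ok&(abs(C[...,2]-0.060)<.006)
    P=C[m];print(" base top pts",len(P),P.mean(0).round(4))
    xy,r=cv2.minEnclosingCircle(P[:,:2].astype(np.float32));print(" circ",np.round(xy,4),round(r,4))
    m=w&ok&(C[...,2]>0.008)&(C[...,2]<.05);P=C[m]
# points by eye
for l,u,v,h in(("horn tip",306.7,271.9,.115),("bar L",(180+235/2.7),130+372/2.7,.121),("bar R",180+245/2.7,130+337/2.7,.121),("lug",287.4,290.4,.045),("mark",180+284/2.7,130+411/2.7,.06)):
    print(l,plane_pt(p,u,v,h).round(4))
E
```

```text
File "<stdin>", line 9
    _,(a,b),th=0,*[0,0][:0],*[(0,0),0] if 0 else (0,(0,0),0)
                                       ^^
SyntaxError: invalid syntax
```

```bash
python3 - <<'E'
import cv2
a=cv2.imread("pics/top0.png");cv2.imwrite("pics/topd.png",cv2.resize(a[240:310,240:330],None,fx=8,fy=8,interpolation=cv2.INTER_CUBIC))
E
```

```text
(no output)
```

View pics/topd.png

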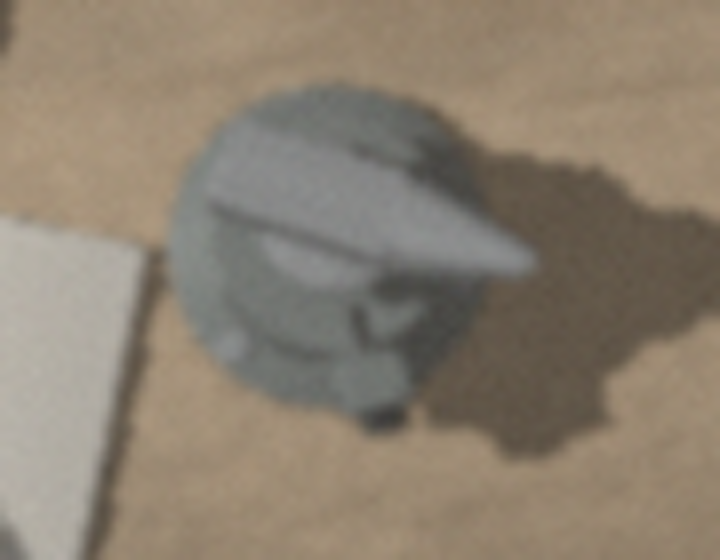

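```bash
python3 - <<'E'
from h import *
p=vision.get_image("top");C=cloud(p);ok=p["range_z"]>0
ax=lambda v:np.degrees(np.arctan2(v[1],v[0])).round(1)
for name,u0,v0,zh in(("proud",283,270,0.11),("home",272,182,0.093)):
    w=np.zeros((420,560),bool);w[v0-45:v0+45,u0-45:u0+45]=1
    m=w&ok&(C[...,2]>zh-0.002)&(C[...,2]<zh+.025)
    m=cv2.morphologyEx(m.astype(np.uint8),cv2.MORPH_OPEN,np.ones((2,2),np.uint8))>0
    P=C[m]; print(name,len(P),np.median(P[:,2]))
    ctr=P.mean(0);U,S,V=np.linalg.svd((P-ctr)[:,:2],full_matrices=False)
    q=(P-ctr)[:,:2]@V.T;print(" centroid",ctr.round(4),"axis",ax(V[0]),"span",q.min(0).round(4),q.max(0).round(4))
    for lo,hi in((.054,.066),(.004,.02)):
        m=w&ok&(C[...,2]>lo)&(C[...,2]<hi);P=C[m]
        if len(P)>5:
            xy,r=cv2.minEnclosingCircle(P[:,:2].astype(np.float32));print(" circ",lo,len(P),np.round(xy,4),round(r,4))
e=lambda x,y:(240+x/8-.44,240+y/8-.44)
for l,x,y,h in(("horn tip",538,262,.118),("bar c1",205,192,.121),("bar c2",245,125,.121),("foot ctr",329,247,.006),("lug end",372,395,.045),("screw",385,418,.04),("mark",357,325,.06)):
    print(l,plane_pt(p,*e(x,y),h).round(4))
E
```

```text
proud 431 0.11985513002894745
 centroid [0.4405 0.1876 0.1202] axis 60.7 span [-0.0502 -0.064 ] [0.0352 0.0119]
 circ 0.054 304 [0.4356 0.1949] 0.0372
 circ 0.004 1098 [0.448  0.2121] 0.1207
home 347 0.10296017109707221
 centroid [0.6352 0.1698 0.0967] axis 164.7 span [-0.069 -0.011] [0.0421 0.01  ]
 circ 0.054 356 [0.6532 0.1242] 0.0834
 circ 0.004 582 [0.6431 0.1739] 0.137
horn tip [0.421  0.1496 0.118 ]
bar c1 [0.4537 0.2241 0.121 ]
bar c2 [0.4674 0.2115 0.121 ]
foot ctr [0.4418 0.195  0.006 ]
lug end [0.3998 0.1931 0.045 ]
screw [0.3934 0.1909 0.04  ]
mark [0.4176 0.1935 0.06  ]
```

```bash
python3 - <<'E'
from h import *
from scipy.optimize import least_squares as LS
p=vision.get_image("scene");C=cloud(p);P=C.reshape(-1,3)
near=np.hypot(P[:,0]-.442,P[:,1]-.194)
for lo,hi,R in((.03,.057,.031),(.002,.008,.044),(.078,.083,.019)):
    Q=P[(near<R+.012)&(P[:,2]>lo)&(P[:,2]<hi)]
    if len(Q)<10: print(lo,len(Q));continue
    r=LS(lambda c:np.hypot(*(Q[:,:2]-c).T)-R,[.442,.194],loss='soft_l1',f_scale=.001);print(lo,len(Q),r.x.round(4),r.cost)
Q=P[(near<.05)&(P[:,2]>.1195)&(P[:,2]<.125)]; print("top",len(Q),np.median(Q,0))
a=p["frame"][200:310,270:370];cv2.imwrite("pics/sc.png",cv2.resize(a,None,fx=5.4,fy=5.4,interpolation=cv2.INTER_CUBIC))
s=cv2.imread("pics/sc.png")
E
```

```text
0.03 657 [0.4399 0.1953] 0.0010680493948034518
0.002 225 [0.4409 0.1955] 0.00015214431390559273
0.078 141 [0.4431 0.1941] 0.00019481251805805519
top 223 [0.44122503 0.19371583 0.12019828]
```

View pics/sc.png

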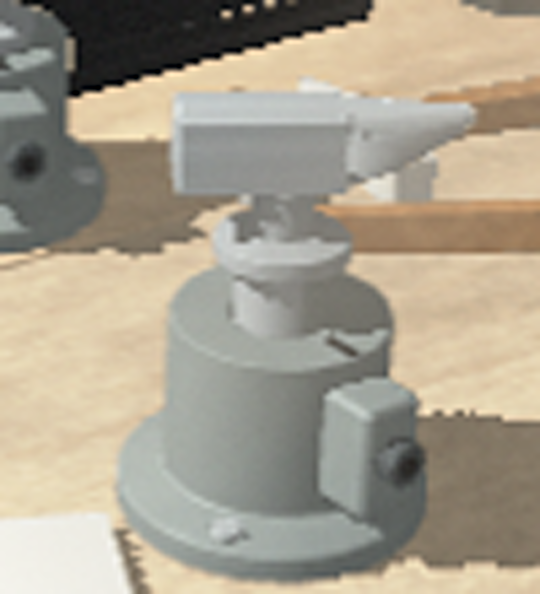

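```bash
python3 - <<'E'
from h import *
p=vision.get_image("scene")
e=lambda x,y:(270+x/5.4-.4,200+y/5.4-.4)
for l,x,y,h in(("mark a",327,335,.06),("mark b",355,355,.06),("horn tip",473,113,.117),("bar bl",182,93,.121),("bar nearR",350,125,.121),("bar nearL",182,125,.121)):print(l,plane_pt(p,*e(x,y),h).round(4))
print("screw",depth_pt(p,*e(403,462)).round(4))
from scipy.spatial.transform import Rotation as Ro
s=sensors.observe();print(s["t"],s["position"],Ro.from_quat(s["orientation"]).as_matrix().round(3))
E
```

```text
mark a [0.4229 0.1926 0.06  ]
mark b [0.4106 0.1927 0.06  ]
horn tip [0.4199 0.1497 0.117 ]
bar bl [0.4632 0.2147 0.121 ]
bar nearR [0.4247 0.1882 0.121 ]
bar nearL [0.4472 0.226  0.121 ]
screw [0.3868 0.1937 0.0397]
0.75 [ 0.15982143 -0.52626124  0.25634246] [[ 0.957  0.291  0.   ]
 [ 0.291 -0.957 -0.   ]
 [-0.     0.    -1.   ]]
```

```bash
python3 -m jog '0.12 0.32 0 0 0 0.39;0.12 0.32 0 0 0 0.39;0.12 0.32 0 0 0 0.39;0.12 0.32 0 0 0 0.39;0.12 0.32 0 0 0 0.39;0.12 0.32 0 0 0 0.39;0.12 0.32 0 0 0 0.39;0.12 0.32 0 0 0 0.39;0.12 0.32 0 0 0 0.39;0.12 0.32 0 0 0 0.39' -1; python3 -c "
from h import *
s=sensors.observe();print(s['joint_positions'].round(3))"
```

```text
t: 1.58
position: [0.25, -0.2859, 0.2566]
orientation: [0.722, 0.692, -0.0, 0.0]
wrist_force: [-0.2, -0.1, -0.8]
grip_width: 0.999
[-0.852 -0.316 -0.189  1.697  0.     0.762]
```

```bash
python3 -m jog '0.17 0.42 0 0 0 0.39;0.17 0.42 0 0 0 0.39;0.17 0.42 0 0 0 0.39;0.17 0.42 0 0 0 0.39;0.17 0.42 0 0 0 0.39;0.17 0.42 0 0 0 0.39;0.17 0.42 0 0 0 0.39;0.17 0.42 0 0 0 0.39;0.17 0.42 0 0 0 0.39;0.17 0.42 0 0 0 0.39' -1; python3 -c "
from h import *
s=sensors.observe();print(s['joint_positions'].round(3))
p=s['position'];o=s['orientation'];th=np.degrees(2*np.arctan2(o[1],o[0]));print(p,th,(np.array([.4425,.1935])-p[:2])/.75,((240-th+180)%360-180)/180)"
```

```text
t: 2.42
position: [0.378, 0.0319, 0.2563]
orientation: [0.187, 0.982, 0.0, 0.0]
wrist_force: [-1.0, -0.9, 0.2]
grip_width: 1.001
[ 8.400e-02 -3.170e-01 -1.900e-01  1.697e+00  1.000e-03  4.610e-01]
[0.37802079 0.03187269 0.25631117] 158.39921001836248 [0.08597228 0.21550307] 0.4533377221202083
```

```bash
python3 -m jog '0.086 0.2155 0 0 0 0.453;0.086 0.2155 0 0 0 0.453;0.086 0.2155 0 0 0 0.453;0.086 0.2155 0 0 0 0.453;0.086 0.2155 0 0 0 0.453;0.086 0.2155 0 0 0 0.453;0.086 0.2155 -0.02 0 0 0.453;0.086 0.2155 -0.04 0 0 0.453;0.086 0.2155 -0.06 0 0 0.453;0.086 0.2155 -0.08 0 0 0.453' -1; cat > st.py <<'E'
from h import *
s=sensors.observe();print(s['t'],s['joint_positions'].round(3))
p=s['position'];o=s['orientation'];th=np.degrees(2*np.arctan2(o[1],o[0]));print(p,th,(np.array([.4425,.1935,.116])-p)/.75,((240-th+180)%360-180)/180, s['wrist_force'],s['wrist_torque'],s['grip_width'])
E
python3 st.py
```

```text
t: 3.25
position: [0.4425, 0.1936, 0.1957]
orientation: [-0.42, 0.907, 0.0, 0.0]
wrist_force: [0.7, 0.0, -0.2]
grip_width: 0.998
3.25 [ 4.120e-01 -8.700e-02 -1.150e-01  1.543e+00  1.000e-03 -4.560e-01]
[0.44251111 0.1936012  0.19568723] 229.71691518694558 [-1.48070407e-05 -1.34928482e-04 -1.06249645e-01] 0.05712824896141342 [ 0.66831543  0.00224575 -0.24831944] [ 0.01312852 -0.01373873  0.0062863 ] 0.9980432155227029
```

```bash
python3 -m jog '0 0 0 0 0 0.057;0 0 -0.01 0 0 0.057;0 0 -0.02 0 0 0.057' -1; python3 st.py; python3 - <<'E'
from h import *
p=vision.get_image("scene");cv2.imwrite("pics/s1.png",cv2.resize(p["frame"][120:310,230:430],None,fx=3,fy=3))
p=vision.get_image("top");cv2.imwrite("pics/t1.png",cv2.resize(p["frame"][200:330,210:350],None,fx=4,fy=4))
E
```

```text
t: 3.5
position: [0.4426, 0.1937, 0.1805]
orientation: [-0.501, 0.865, 0.0, 0.0]
wrist_force: [0.1, 0.2, 0.5]
grip_width: 1.001
3.5 [ 4.120e-01 -8.800e-02 -1.460e-01  1.513e+00  1.000e-03 -6.370e-01]
[0.44256205 0.19365163 0.18048116] 240.1364609595143 [-8.27364516e-05 -2.02170984e-04 -8.59748864e-02] -0.0007581164417460842 [0.12088311 0.18209958 0.49911423] [0.0044789  0.01859647 0.03034781] 1.001348366673419
```

View pics/s1.png

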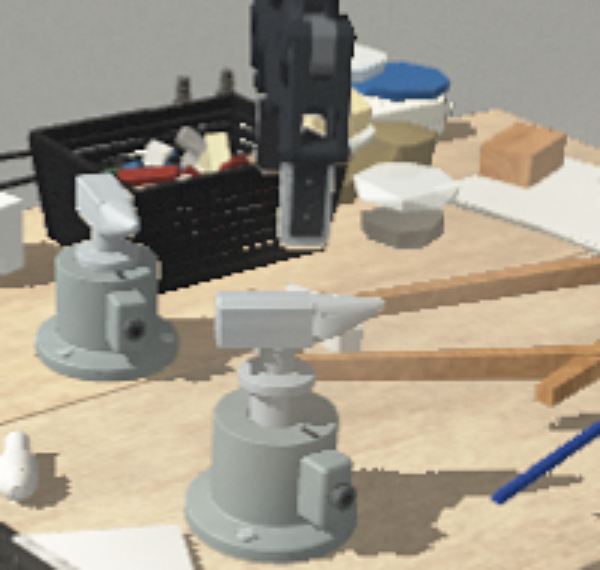

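View pics/t1.png

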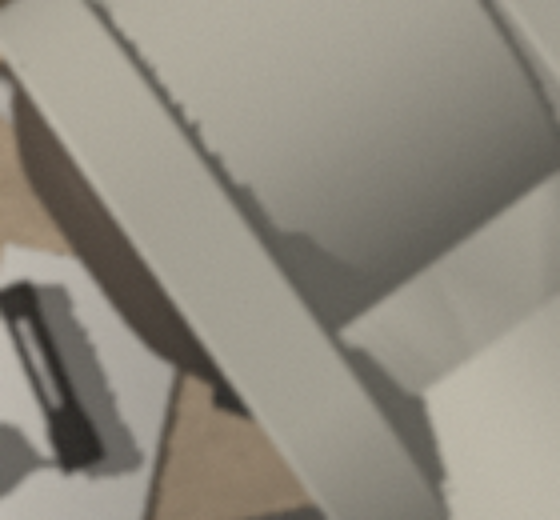

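The gripper's near finger (crop ~305,210) sits above the bar, square to it; the top view is hidden by the arm. I'll descend.

```bash
python3 -m jog '0 0 -0.03 0 0 0;0 0 -0.05 0 0 0;0 0 -0.065 0 0 0;0 0 -0.078 0 0 0;0 0 -0.086 0 0 0;0 0 -0.086 0 0 0' -1; python3 st.py;
```

```text
t: 4.1
position: [0.4417, 0.1933, 0.1141]
orientation: [-0.498, 0.867, 0.001, -0.001]
wrist_force: [-0.5, 0.6, -0.9]
grip_width: 0.995
4.1 [ 4.120e-01 -7.900e-02 -2.650e-01  1.388e+00  1.000e-03 -6.320e-01]
[0.44173236 0.19327274 0.11407159] 239.79924060785305 [0.00102352 0.00030302 0.00257121] 0.0011153299563719404 [-0.45350703  0.62497512 -0.88002487] [ 0.01456149 -0.04038138 -0.02934118] 0.9953587411592381
```

```bash
python3 -m jog '0 0 0 0 0 0;0 0 0 0 0 0;0 0 0 0 0 0;0 0 0 0 0 0;0 0 0 0 0 0;0 0 0 0 0 0;0 0 0 0 0 0;0 0 0 0 0 0' 1; python3 st.py; python3 - <<'E'
from h import *
p=vision.get_image("scene");cv2.imwrite("pics/s2.png",cv2.resize(p["frame"][120:310,230:430],None,fx=3,fy=3))
E
```

```text
t: 4.77
position: [0.442, 0.1934, 0.1146]
orientation: [-0.498, 0.867, 0.0, -0.001]
wrist_force: [0.0, -0.6, 5.4]
grip_width: 0.247
4.7667 [ 4.120e-01 -7.900e-02 -2.640e-01  1.388e+00  1.000e-03 -6.320e-01]
[0.44198728 0.19335691 0.11456451] 239.79374053516597 [0.00068363 0.00019078 0.00191399] 0.0011458859157446315 [ 0.02566188 -0.57373492  5.37636426] [-0.04773604  0.10073547 -0.01767928] 0.24702856034273393
```

View pics/s2.png

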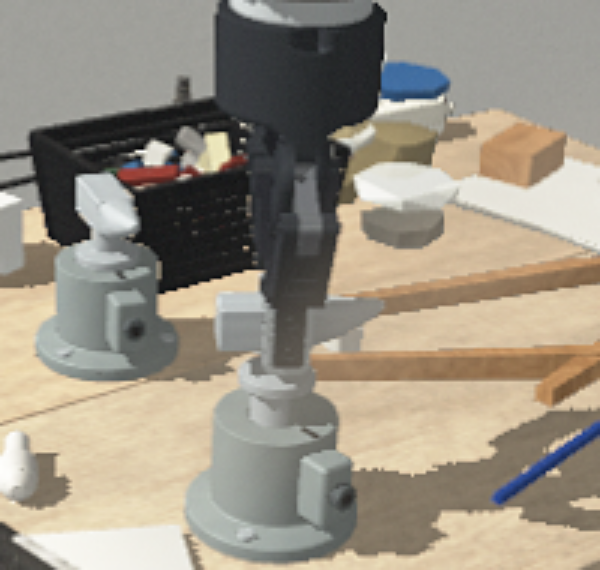

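```bash
python3 -m jog '0 0 0 0 0 -0.027;0 0 0 0 0 -0.054;0 0 0 0 0 -0.081;0 0 0 0 0 -0.108;0 0 0 0 0 -0.135;0 0 0 0 0 -0.162;0 0 0 0 0 -0.189;0 0 0 0 0 -0.216;0 0 0 0 0 -0.243;0 0 0 0 0 -0.27'; python3 st.py
```

```text
t: 5.65
position: [0.4411, 0.1935, 0.1135]
orientation: [-0.096, 0.995, 0.001, -0.002]
wrist_force: [-1.6, 2.9, -2.9]
grip_width: 0.25
5.65 [ 0.412 -0.08  -0.267  1.387  0.003  0.22 ]
[0.44109155 0.19346922 0.11352698] 190.97403469432803 [1.87793555e-03 4.10387343e-05 3.29735880e-03] 0.27236647392039987 [-1.57424613  2.86066314 -2.90049576] [0.6119721  0.51428204 0.0335836 ] 0.24983541438979243
```

```bash
python3 -m jog '0 0 0 0 0 -0.026;0 0 0 0 0 -0.05;0 0 0 0 0 -0.052;0 0 0 0 0 -0.052'; python3 st.py; python3 - <<'E'
from h import *
p=vision.get_image("scene");cv2.imwrite("pics/s3.png",cv2.resize(p["frame"][120:310,230:430],None,fx=3,fy=3))
E
```

```text
t: 5.98
position: [0.4405, 0.1934, 0.1127]
orientation: [-0.015, 1.0, 0.001, -0.003]
wrist_force: [-0.4, 0.1, -3.6]
grip_width: 0.244
5.9833 [ 0.411 -0.08  -0.268  1.387  0.004  0.381]
[0.44053296 0.19335503 0.1126867 ] 181.72425209041972 [0.00262272 0.00019329 0.00441774] 0.32375415505322375 [-0.44046188  0.10611403 -3.58787364] [ 0.1732043   0.26522904 -0.03592528] 0.24391130183015836
```

View pics/s3.png

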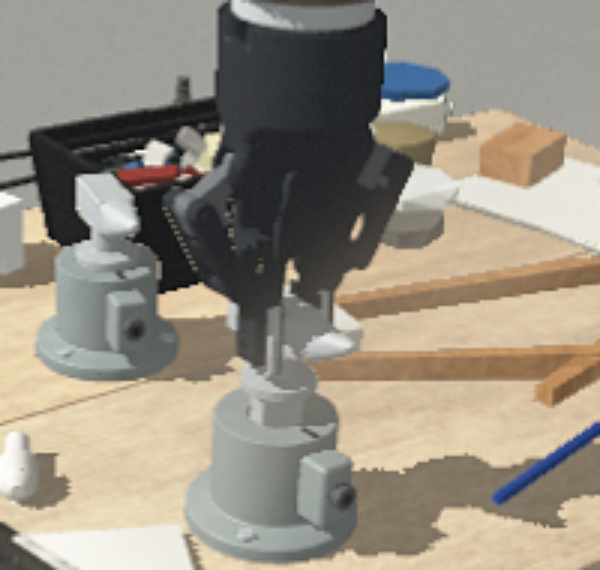

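The horn (crop ~345,345) now points over the key screw (340,495), and the arm carries the stake's weight. Next is lowering by 17 mm.

```bash
python3 -m jog '0 0 -0.004 0 0 0;0 0 -0.008 0 0 0;0 0 -0.012 0 0 0;0 0 -0.016 0 0 0'; python3 st.py
```

```text
t: 6.37
position: [0.4405, 0.1935, 0.1005]
orientation: [-0.016, 1.0, 0.001, -0.003]
wrist_force: [-0.8, 2.3, -1.3]
grip_width: 0.245
6.3667 [ 0.412 -0.076 -0.288  1.363  0.004  0.38 ]
[0.44048396 0.19353644 0.10051932] 181.79973488421354 [ 2.68805475e-03 -4.85901677e-05  2.06409093e-02] 0.3233348061988137 [-0.7578997   2.3107587  -1.33057402] [0.63238994 0.50296635 0.02731238] 0.24532175947832627
```

Sinking freely. It needs about 4–5 mm more.

```bash
python3 -m jog '0 0 -0.003 0 0 0;0 0 -0.006 0 0 0;0 0 -0.006 0 0 0'; python3 st.py; python3 - <<'E'
from h import *
p=vision.get_image("scene");cv2.imwrite("pics/s4.png",cv2.resize(p["frame"][120:310,230:430],None,fx=3,fy=3))
E
```

```text
t: 6.62
position: [0.4405, 0.1937, 0.0982]
orientation: [-0.016, 1.0, 0.002, -0.002]
wrist_force: [-9.9, -0.4, 17.0]
grip_width: 0.25
6.6167 [ 0.412 -0.077 -0.294  1.357  0.005  0.38 ]
[0.44046516 0.19369542 0.0982048 ] 181.82031325237327 [ 0.00271313 -0.00026056  0.02372694] 0.32322048193125963 [-9.92706909 -0.37245627 16.95017546] [-0.29866781  2.11736132 -0.08476923] 0.24966383086194305
```

View pics/s4.png

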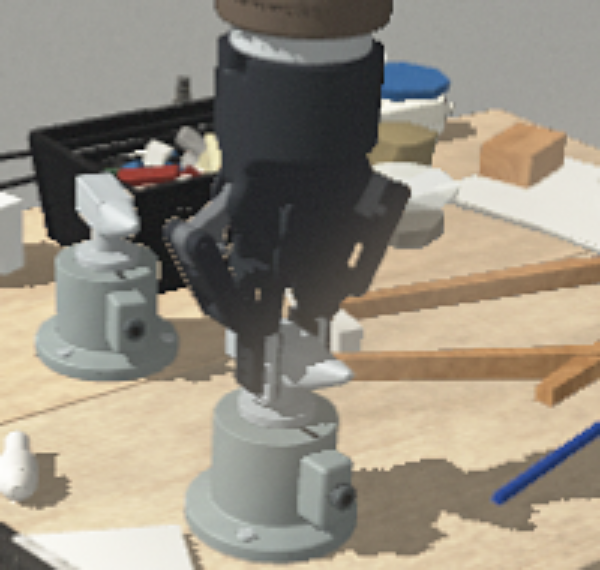

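```bash
python3 -m jog '0 0 0 0 0 0;0 0 0 0 0 0;0 0 0 0 0 0;0 0 0 0 0 0;0 0 0 0 0 0;0 0 0 0 0 0;0 0 0 0 0 0' -1; python3 st.py
```

```text
t: 7.25
position: [0.4405, 0.1937, 0.098]
orientation: [-0.016, 1.0, 0.002, -0.002]
wrist_force: [0.0, 0.1, -0.4]
grip_width: 1.003
7.25 [ 0.412 -0.076 -0.294  1.356  0.005  0.38 ]
[0.44045128 0.19365515 0.09802404] 181.81955532083987 [ 0.00273163 -0.00020686  0.02396795] 0.3232246926620007 [ 0.01697293  0.14101682 -0.40702645] [ 0.05724109 -0.02004712  0.02897654] 1.002941831426543
```

```bash
python3 -m jog '0 0 0.02 0 0 0;0 0 0.05 0 0 0;0 0 0.09 0 0 0;0 0 0.13 0 0 0;0 0 0.18 0 0 0;-0.03 -0.08 0.23 0 0 0;-0.04 -0.14 0.23 0 0 0;-0.05 -0.2 0.23 0 0 0;-0.06 -0.26 0.23 0 0 0;-0.06 -0.3 0.23 0 0 0' -1; python3 - <<'E'
from h import *
p=vision.get_image("scene");cv2.imwrite("pics/s5.png",cv2.resize(p["frame"][120:310,230:430],None,fx=3,fy=3))
C=cloud(p);P=C.reshape(-1,3);n=np.hypot(P[:,0]-.442,P[:,1]-.194)
Q=P[(n<.03)&(P[:,2]>.09)];print("scene top z",np.percentile(Q[:,2],[50,90,97]))
p=vision.get_image("top");cv2.imwrite("pics/t5.png",cv2.resize(p["frame"][140:320,220:340],None,fx=3.3,fy=3.3,interpolation=cv2.INTER_CUBIC))
C=cloud(p);P=C.reshape(-1,3)
for c,z in(((.442,.194),.085),((.637,.17),.085)):
  Q=P[(np.hypot(P[:,0]-c[0],P[:,1]-c[1])<.06)&(P[:,2]>z)&(P[:,2]<.15)];ct=Q.mean(0);V=np.linalg.svd((Q-ct)[:,:2],full_matrices=False)[2]
  print(len(Q),ct.round(4),np.median(Q[:,2]),np.degrees(np.arctan2(V[0,1],V[0,0])))
E
```

```text
t: 8.08
position: [0.3975, -0.004, 0.2705]
orientation: [-0.016, 1.0, 0.002, -0.002]
wrist_force: [1.3, 0.3, -0.6]
grip_width: 0.997
scene top z [0.1029021  0.10434227 0.10461498]
406 [0.4372 0.194  0.1034] 0.10352122244539501 -178.44013344333942
349 [0.6359 0.1718 0.1033] 0.10349254299021926 166.7742732152592
```

View pics/s5.png

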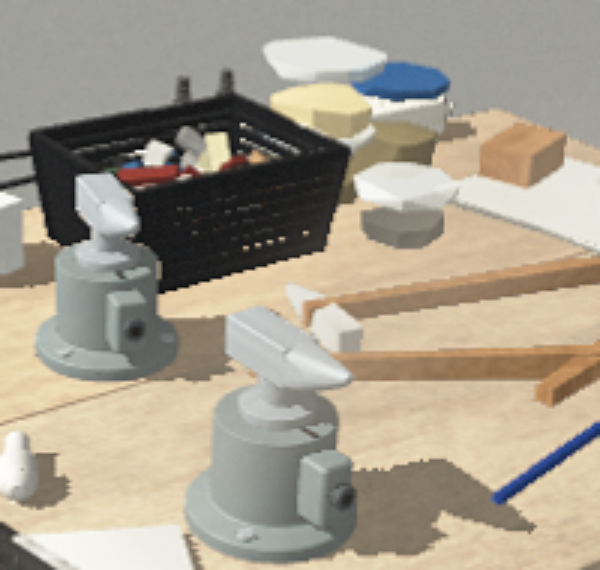

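View pics/t5.png

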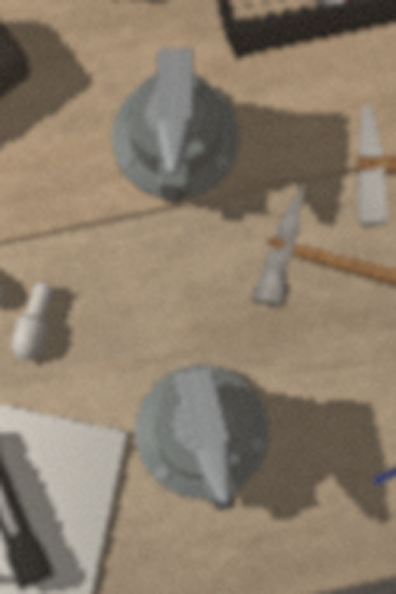

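The proud stake is now home: its horn (top crop ~225,500) lies over the lug, and its top is at 0.1035 m, the same as the other stake's 0.1035 m. I'll hand the job in.

```bash
python3 -m jog '0 0 0 0 0 0;0 0 0 0 0 0'; python3 -c "
from plant import workorder;print(workorder.job_done())"
```

```text
t: 8.35
position: [0.3978, -0.0077, 0.2705]
orientation: [-0.012, 1.0, 0.001, -0.001]
wrist_force: [0.2, 0.7, 0.2]
grip_width: 1.001
the job is handed in; nothing more can be done
None
```

The proud stake is seated in its base, and I handed the job in at 8.35 s. I gripped it by the head, turned it about 58° clockwise, lowered it about 16 mm until the collar met the base (17 N at the wrist), then let go and moved clear.

**Proud stake:**
- **Height:** the top of its head reads 0.1035 m, against an expected 0.104 m and the home stake's 0.1035 m.
- **Heading:** its horn points within about 3° of the key screw's direction.
- **Tilt:** I did not measure this separately; it looks upright in the pictures.

**Home stake:** its place looks unchanged in the pictures, and the arm stayed about 0.2 m away. Its fitted centre and angle differ slightly from the first picture, but the two fits used different point selections.

**Robot:** it ended clear of everything, with no load at the wrist.

No check failed. The only disagreement was 2–3 mm between the two cameras' estimates of the head's position.

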